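# Hold the magnifier over the sieve residue

### The job

Take the magnifier by its handle, draw it gently out of its sloping rest without levering or forcing it against the rest, turn it so that its lens lies level, and hold it still over the middle of the small round sieve, about 6 cm above the sieve's rim, so that the retained grains can be looked at. Do not touch the glass, and do not bump or shift the sieve, the rest or the other things. Finish while holding the magnifier there: it is not put down or let go.

Things in the scene. Friction and masses are not known exactly. Their poses are not given: they have to be found in the camera images.
- magnifier: loose black hand magnifier, about 85 g: rectangular frame 70 (y) x 46 (z) x 11 mm thick (x) round a glass lens, 10 mm steel neck, then a flat-sided handle 18 (y) x 11 (x) mm from 60 to 151 mm along +z. Origin: middle of the frame edge farthest from the handle; x is the lens normal (both faces equal). It starts lens down in the rest, handle up, leaning 20 degrees from vertical towards its +x
- lens: the glass lens, 59 x 35 mm and 4.5 mm thick, set in the frame 3 mm below its faces; origin at its centre, 23 mm along z of the magnifier; same axes as the magnifier
- lens_centre (a point): centre of the lens; axes as the magnifier
- handle_mid (a point): point on the handle's axis to grip, 108 mm along z of the magnifier, whose centre of mass lies about 50 mm along z
- lens_rest: fixed wooden rest, foot board 92 (x) x 110 (y) mm; origin on the table under its slot, z up. The felt-lined slot leans back 20 degrees towards the rest's +x, inside 75 (y) x 15 mm, 22 mm deep along the slope at the front and 26 mm at the ends, floor 24 mm above the table: the frame has 2.5 mm spare at each end, 4 mm across
- back_rest (a point): middle of the top edge of the rest's back, a board 46 mm wide and 8 mm thick that rises 64 mm from the slot floor behind the magnifier's frame and neck. The magnifier is clear of the rest when drawn 65 mm along its own z axis
- sieve: loose small round metal test sieve with pale grains in it, 95 mm across and 30 mm high, standing on the table; origin at the middle of its underside, z up. Tall fixed sieve shakers flank the work: keep the arm between about y = +0.40 and -0.30 m where x is over 0.45 m
- sieve_rim (a point): centre of the sieve at the height of its rim, 30 mm above the table
- weight_100: bystander: brass balance weight, 26 mm across, 27 mm high, origin at its underside
- tin: bystander: round sample tin, 53 mm across, 29 mm high, origin at its underside
- core: bystander: grey cylindrical mortar core sample, 42 mm across, 40 mm high, origin at its underside
- weight_50: bystander: brass balance weight, 21 mm across, 23 mm high, origin at its underside
- jar: bystander: glass sample jar with a dark lid, 41 mm across, 62 mm high, origin at its underside
Not all that is in view belongs to the job. What is shaped like the sieve but orange is not meant.

How it is judged (in metres and radians):
On the way, in this order (a step that is already met when the one before it is completed fails the run):
1. the magnifier is drawn clear of its rest, carried by its handle in the fingers (z of magnifier in the frame of lens_rest above 0.07 m and contact force between magnifier and lens_rest below 0.1 N and contact force between the fingers and magnifier above 0.5 N and distance between the grasp point and handle_mid below 0.055 m), for 0.1 s.
2. the lens is level over the sieve ((angle between magnifier's own x axis and vertical below 0.26 rad or angle between magnifier's own x axis and vertical above 2.88 rad) and horizontal distance between lens_centre and sieve_rim below 0.02 m), for 0.2 s.
At the end, for the whole second after the job is handed in: The magnifier is held in the fingers alone, by its handle, at rest, its lens level within 15 degrees (either face up), the lens centre within 20 mm of the sieve's centre as seen from above and 40 to 80 mm above its rim; the sieve still stands within 8 mm of where it stood (all of step 2 and z of lens_centre in the frame of sieve_rim between 0.04 and 0.08 m and contact force between the fingers and magnifier above 0.5 N and contact force between magnifier and sieve below 0.05 N and contact force between magnifier and lens_rest below 0.05 N and linear speed of magnifier below 0.02 m/s and distance of sieve from where it was at the start of the episode below 0.008 m and angle between sieve's own z axis and vertical below 0.05 rad and distance between the grasp point and handle_mid below 0.055 m); the arm keeps its last pose, push and grip.
It fails at once if the magnifier is forced against its rest (over 15 N) (contact force between magnifier and lens_rest above 15 N).
It fails at once if the glass is touched by the fingers (contact force between the fingers and lens above 0.5 N).
It fails at once if the robot pushes on the rest (over 10 N) (contact force between any of the arm, the fingers and lens_rest above 10 N).
It fails at once if the sieve is bumped (over 3 N), shifted (over 8 mm) or tipped (distance of sieve from where it was at the start of the episode above 0.008 m or angle between sieve's own z axis and vertical above 0.1 rad or contact force between any of magnifier, the fingers, the arm and sieve above 3 N).
It fails at once if a bystander is shifted (over 15 mm) (distance of any of weight_100, tin, core, weight_50, jar from where it was at the start of the episode above 0.015 m).
It also fails if it takes over 40 s, if anything falls off the work surface, if the arm or the gripper's body presses on something with over 40 N, if the wrist force passes 120 N, or if a joint passes its speed limit or range.

### The arm

A 6-joint arm with a two-finger parallel gripper is mounted at the origin on a cart in front of the work surface, level with it; the furniture and walls round the work are solid. World frame = base frame: x ahead of the robot, y to its left, z up, the work surface at z = 0. Lengths are in m, angles in degrees, forces in N, time in s.
With the tool pointing down it reaches from about 0.35 to 0.875 m from the base axis. Payload 4.2 kg.
Tool frame: the origin (TCP) lies midway between the tips of the shut fingers; the grasp point (between the pads) lies 19 mm behind it (arm.grip_point_offset is the distance from the TCP to the grasp point, in m); z points along the fingers, y is the line along which they close (so a half turn about z gives the same grasp; the last joint's range is limited). The gripper opens to 87 mm and grips with 3 to 60 N. Pads are 19 mm wide; open, the fingers measure 117 mm over their backs; the gripper's body (75 mm by 190 mm) begins 51 mm behind the grasp point.
Start: joints at [-56.803, 22.042, 0.453, 0, -68.411, -14.817], TCP at [0.197, -0.593, 0.223] pointing down, gripper open.
Joint ranges: [-179.83, 179.83], [-69.29, 118.12], [-61.27, 80.66], [-181.25, 117.63], [-171.15, -9.14], [-177.46, 177.46]. Speed limits (degrees/s): [159.86, 159.86, 180, 180, 180, 180].

### API

Orientations are given as [roll, pitch, yaw] about the fixed x, y, z axes, in that order (R = Rz(yaw) Ry(pitch) Rx(roll)).
In Python, from workcell import arm, set_gripper, sense, camera gives the robot as it stands. Calls block until the motion is done:
- arm.move_pose(position, orientation): joint-space move of the TCP to a pose.
- arm.servo_line(position, v=0.15, ori=None): straight line of the TCP; ori=None keeps the orientation; v is the mean speed in m/s.
- arm.move_j(angles): joint-space move.
- set_gripper(opening, effort=None): finger opening in m; effort is the grip in N (None keeps the last); returns when the fingers have stopped.
- arm.hold(seconds).
- arm.inverse_kinematics(position, orientation): joint angles nearest the present ones, or None.
- sense(): the state.
- camera(name): name is "scene" or "top" or "wrist"; returns a dict with "image" (480x640x3 uint8, blue, green, red), "camera_matrix" (3x3 intrinsics, pixels), "D" ([k1, k2, p1, p2, k3] as OpenCV has them; the pictures are not rectified), "eye" and "orientation" of the camera in the world. Camera axes: x right, y down, z forward; pixel columns grow to the right and rows downward; lengths in m; the calibration is good to about 2 mm. A picture is of the moment at which its call begins. There is no depth.
A pose or a line that the arm cannot do raises arm.Unreachable and nothing moves.
- arm.job_done(): hands the job in; it is judged then, once.
The state is a dict: "time": time; "joint_positions": joint angles; "joint_velocities": joint speeds; "joint_efforts": joint torques, N m; "ee_pos": TCP position; "tool_rot": TCP orientation; "wrist_force": force on the tool from outside, world axes, zero at the start; "ft_torque": the same for the moment, N m; "width": finger opening in m; "finger_force": force on a finger pad.
Only numpy, scipy, OpenCV 4.12 (cv2) and the standard library are available. Lean on these libraries where they do the work, as an engineer would, in place of code of your own. Each camera call takes 0.05 s, during which the arm holds its last target. There are 200 camera calls.

## Working session

There is one attempt and no reset: what is moved stays moved. The work goes in short steps, each a Python script; the robot and the scene stay as the last script left them, time stands still between calls to the robot, and variables do not carry over. Pictures are saved under pics/ and viewed, at most 10 in all, crops included, and the job is handed in when it is done.

```bash
ls; mkdir -p pics
python3 - <<'E'
from workcell import camera
import cv2,pickle
d={}
for n in("scene","top"):
    c=camera(n); d[n]=c; cv2.imwrite(f"pics/{n}0.png",c["image"]); print(n,c["camera_matrix"],c["D"],c["eye"],c["orientation"])
pickle.dump(d,open("cams.pkl","wb"))
E
```

```text
pics
scene [[558.95110635   0.         309.16260988]
 [  0.         558.95110635 250.02849896]
 [  0.           0.           1.        ]] [0.02647325 0.         0.         0.         0.        ] [ 0.02421221 -0.52656574  0.60126682] [-120.51156237   -0.73871142  -49.01264079]
top [[540.97226948   0.         332.86644374]
 [  0.         540.97226948 250.02693135]
 [  0.           0.           1.        ]] [0.03411335 0.         0.         0.         0.        ] [ 0.40159378 -0.00310456  1.2238316 ] [-167.96190707    0.36421341  -83.11977156]
```

View pics/scene0.png

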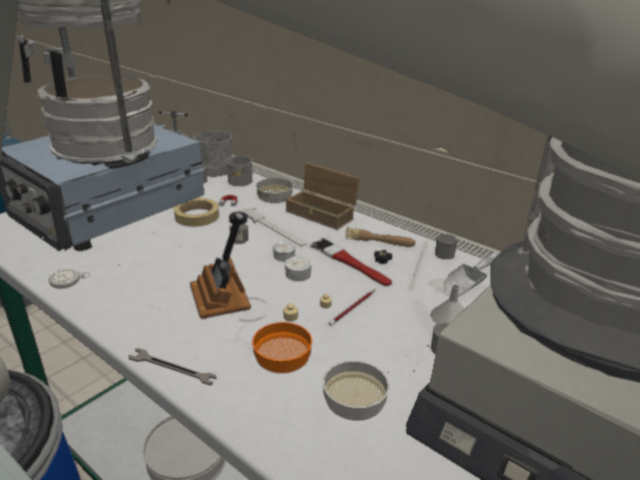

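View pics/top0.png

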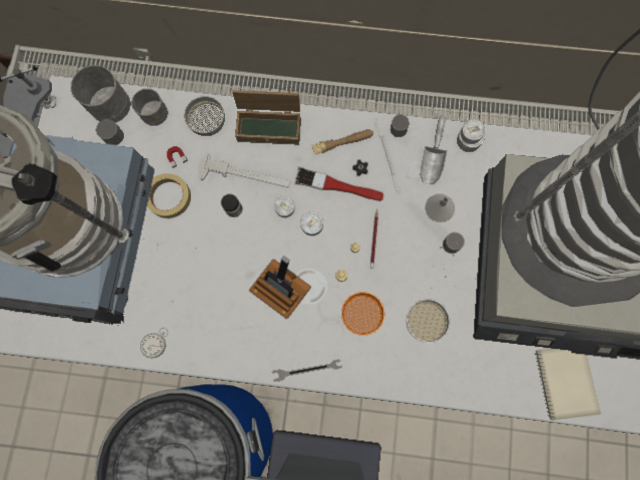

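Magnifier in its rest: scene (225,270), top (283,283). Sieve candidates in top: grey with pale grains at (427,320), orange at (362,313, excluded), and a grey one at the back (205,115). I'll measure and confirm with crops.

```bash
cat > h.py <<'E'
import numpy as np,cv2,pickle
from scipy.spatial.transform import Rotation as R
def ray(c,uv):
    uv=np.asarray(uv,float).reshape(-1,1,2)
    n=cv2.undistortPoints(uv,np.array(c["camera_matrix"]),np.array(c["D"])).reshape(-1,2)
    d=np.c_[n,np.ones(len(n))]@R.from_euler("xyz",c["orientation"],degrees=True).as_matrix().T
    return np.array(c["eye"]),d/np.linalg.norm(d,axis=1,keepdims=True)
def onz(c,uv,z):
    e,d=ray(c,uv); return e+d*((z-e[2])/d[:,2])[:,None]
def proj(c,P):
    Rm=R.from_euler("xyz",c["orientation"],degrees=True).as_matrix().T
    t=-Rm@np.array(c["eye"])
    return cv2.projectPoints(np.atleast_2d(np.asarray(P,float)),cv2.Rodrigues(Rm)[0],t,np.array(c["camera_matrix"]),np.array(c["D"]))[0].reshape(-1,2)
def tri(c1,u1,c2,u2):
    A=np.zeros((3,3));b=np.zeros(3);L=[]
    for c,u in((c1,u1),(c2,u2)):
        e,d=ray(c,u);d=d[0];M=np.eye(3)-np.outer(d,d);A+=M;b+=M@e;L.append((M,e))
    p=np.linalg.solve(A,b);return p,[np.linalg.norm(M@(p-e)) for M,e in L]
E
python3 - <<'E'
from h import *
d=pickle.load(open("cams.pkl","rb")); t,s=d["top"],d["scene"]
def o(a): return np.round(a,3).tolist()
print("TCP proj",o(proj(t,[[.197,-.593,.223]])),o(proj(s,[[.197,-.593,.223]])))
for n,p in dict(near=[(406,320),(449,320),(427,299),(427,341)],orange=[(341,313),(384,313)],back=[(184,115),(225,115)]).items():
    P=onz(t,p,.03); print(n,o(P.mean(0)),"diam",np.linalg.norm(P[0]-P[1]).round(3))
    print(' scene px',o(proj(s,P.mean(0))))
T,S=t["image"],s["image"]
def crop(I,x,y,w,h,k): return cv2.resize(I[y:y+h,x:x+w],None,fx=k,fy=k,interpolation=cv2.INTER_CUBIC)
a=np.hstack([crop(T,225,235,100,75,4),crop(S,180,200,100,75,4)][:2])
b=np.hstack([crop(S,306,350,100,75,4),crop(S,235,160,100,75,4)])
m=np.vstack([a,b]); print(m.shape); cv2.imwrite("pics/crop1.png",m)
# magnifier in scene enlarged
cv2.imwrite("pics/crop2.png",crop(S,175,200,90,125,4))
E
```

```text
TCP proj [[674.625, 536.54]] [[652.881, 864.647]]
near [0.523, -0.189, 0.03] diam 0.094
 scene px [[354.158, 381.802]]
orange [0.521, -0.047, 0.03] diam 0.095
 scene px [[281.302, 339.733]]
back [0.943, 0.377, 0.03] diam 0.097
 scene px [[274.406, 185.26]]
(600, 800, 3)
```

View pics/crop1.png

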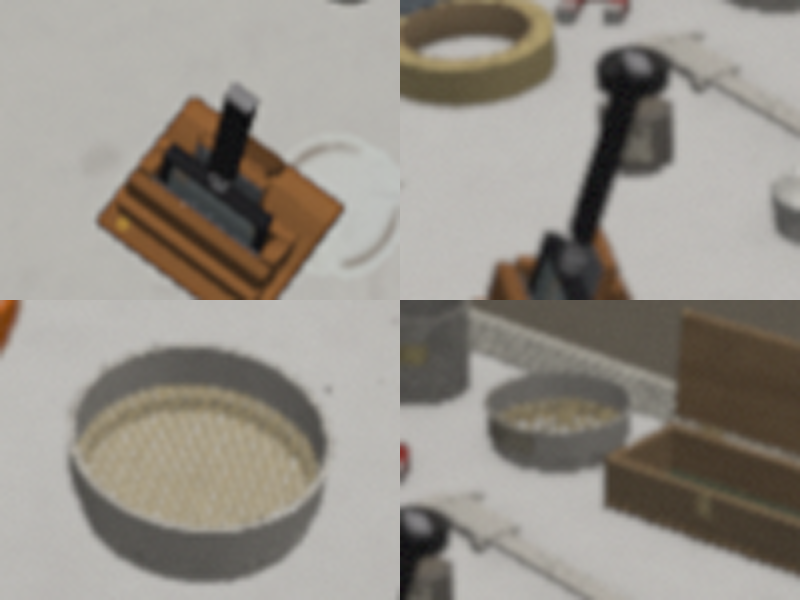

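The near grey sieve at top (427,320), scene (354,382), fits: its diameter is 94 mm, it holds pale grains, and it is within reach at (0.523,−0.189). The back one lies at r≈1.01 m, out of reach. The crops show the handle's end cap at top (285,260) and scene (239,216), with the jar lid behind it. Next I measure the rest and the handle.

Run:
```python
from h import *
d=pickle.load(open("cams.pkl","rb")); t,s=d["top"],d["scene"]
o=lambda a:np.round(a,4).tolist()
T=t["image"]
hsv=cv2.cvtColor(T,cv2.COLOR_BGR2HSV)
m=((hsv[...,0]<18)&(hsv[...,1]>110)&(hsv[...,2]>40)).astype(np.uint8)
m[:, :235]=0;m[:,325:]=0;m[:245]=0;m[330:]=0
m=cv2.morphologyEx(m,cv2.MORPH_CLOSE,np.ones((9,9)))
c=max(cv2.findContours(m,0,2)[0],key=cv2.contourArea)
h=cv2.convexHull(c); q=cv2.approxPolyDP(h,4,True).reshape(-1,2); print(q.tolist())
P=onz(t,q,.006); print(o(P)); 
for i in range(len(P)):
    e=P[(i+1)%len(P)]-P[i]; print(np.linalg.norm(e).round(4),np.degrees(np.arctan2(e[1],e[0])).round(1))
# pale sieve rim by mask
g=T.astype(int); print("handle tip",tri(t,(284.7,259),s,(239.5,216)))
print("handle base/neck",tri(t,(280.5,281),s,(323/4+180-0+180/4-0 if 0 else 180+180/4,200+262/4)))
I=T[250:320,245:320]; cv2.imwrite("pics/top_mag.png",cv2.resize(I,None,fx=8,fy=8,interpolation=cv2.INTER_CUBIC))
```

```text
[[272, 260], [309, 286], [287, 317], [250, 290]]
[[0.6188, 0.1715, 0.006], [0.5692, 0.0795, 0.006], [0.4939, 0.1194, 0.006], [0.5443, 0.2111, 0.006]]
0.1045 -118.3
0.0852 152.1
0.1046 61.2
0.0843 -28.0
handle tip (array([0.59683869, 0.12362915, 0.16151711]), [np.float64(0.0010110311207290155), np.float64(0.0010110311207289673)])
handle base/neck (array([0.56562266, 0.13616942, 0.07007465]), [np.float64(0.002215149117527141), np.float64(0.0022151491175272935)])
```

View pics/top_mag.png

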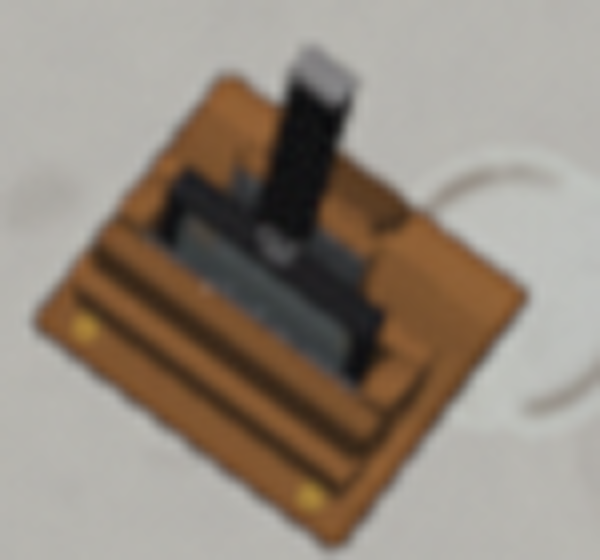

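View pics/crop2.png

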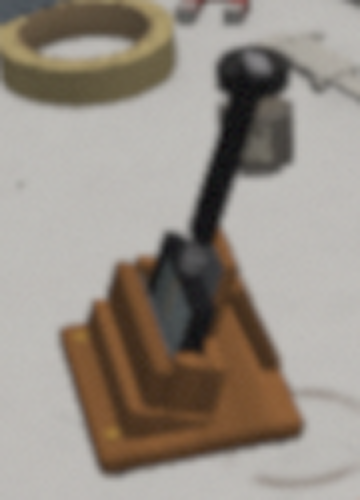

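The rest's +x yaw is about −28.3°, with the board centre at (0.557,0.145). The handle tip triangulates to (0.597,0.124,0.162), and its lateral position agrees with the board centre to under 1 mm. I'll check reachability next.

```bash
cat >> h.py <<'E'
YAW=np.radians(-28.3); XR=np.array([np.cos(YAW),np.sin(YAW),0]); YR=np.array([-np.sin(YAW),np.cos(YAW),0]); Z=np.array([0,0,1.])
L=np.radians(20); ZM=np.sin(L)*XR+np.cos(L)*Z
def rpy(M): return R.from_matrix(M).as_euler("xyz",degrees=True).tolist()
def tool(yaw,tilt,s):  # tool z at 'tilt' deg below horizontal along yaw, tool y = s*left
    a,b=np.radians(yaw),np.radians(tilt)
    x=np.array([np.cos(a),np.sin(a),0]); z=np.cos(b)*x-np.sin(b)*Z; y=s*np.array([-np.sin(a),np.cos(a),0])
    return np.c_[np.cross(y,z),y,z]
E
python3 - <<'E'
from h import *
from workcell import arm,sense
print(sense()["tool_rot"], arm.grip_point_offset)
tip=np.array([.5968,.1236,.163]); G=tip-.051*ZM; print("grip",G.round(4))
lens=np.array([.523,-.189,.09])
def ik(p,M):
    q=arm.inverse_kinematics(p.tolist(),rpy(M)); return None if q is None else np.round(q,0).tolist()
print("via",ik(np.array([.12,-.36,.3]),tool(-71.6,90,-1)),ik(np.array([.12,-.36,.3]),tool(-71.6,90,1)))
for s in(1,-1):
  for tl in(25,35,45,55):
    M=tool(-28.3,tl,s)
    print(s,tl,ik(G+.019*M[:,2],M),ik(G-.11*M[:,2],M),ik(G+.019*M[:,2]+.09*ZM,M))
    for psi in(-28,0,25):
        F=tool(psi,tl+70,s); d=np.array([np.cos(np.radians(psi)),np.sin(np.radians(psi)),0])
        print("   ",psi,ik(lens+.077*d+.019*F[:,2],F))
E
```

```text
[ 1.79885660e+02 -7.19089552e-03 -1.61627127e+02] 0.0187
grip [0.5814 0.1319 0.1151]
via [-47.0, -6.0, -22.0, -0.0, -74.0, 65.0] [-47.0, -6.0, -22.0, -0.0, -74.0, -115.0]
1 25 None None None
    -28 [-7.0, 33.0, -4.0, -2.0, -58.0, -110.0]
    0 [-3.0, 32.0, -6.0, 0.0, -57.0, -88.0]
    25 [1.0, 31.0, -10.0, 2.0, -54.0, -68.0]
1 35 None [44.0, 13.0, -60.0, 95.0, -52.0, 111.0] [22.0, 17.0, -51.0, 114.0, -43.0, 115.0]
    -28 [-9.0, 37.0, 4.0, -5.0, -71.0, -107.0]
    0 [-2.0, 37.0, 1.0, 1.0, -69.0, -88.0]
    25 [3.0, 34.0, -6.0, 6.0, -64.0, -71.0]
1 45 [21.0, 21.0, -53.0, 116.0, -36.0, 110.0] [44.0, 9.0, -54.0, 80.0, -43.0, 128.0] [24.0, 15.0, -48.0, 96.0, -34.0, 130.0]
    -28 [-10.0, 42.0, 13.0, -8.0, -84.0, -106.0]
    0 [-2.0, 42.0, 8.0, 1.0, -81.0, -88.0]
    25 [4.0, 39.0, -1.0, 9.0, -74.0, -74.0]
1 55 [24.0, 20.0, -50.0, 97.0, -27.0, 126.0] [44.0, 8.0, -46.0, 58.0, -40.0, 150.0] [30.0, 15.0, -42.0, 68.0, -32.0, 152.0]
    -28 [-11.0, 48.0, 21.0, -10.0, -97.0, -105.0]
    0 [-2.0, 47.0, 15.0, 1.0, -93.0, -88.0]
    25 [5.0, 43.0, 3.0, 11.0, -84.0, -75.0]
-1 25 None None None
   
[... 172 characters left out ...]
0, -69.0] [22.0, 17.0, -51.0, 114.0, -43.0, -65.0]
    -28 [-9.0, 37.0, 4.0, -5.0, -71.0, 73.0]
    0 [-2.0, 37.0, 1.0, 1.0, -69.0, 92.0]
    25 [3.0, 34.0, -6.0, 6.0, -64.0, 109.0]
-1 45 [21.0, 21.0, -53.0, 116.0, -36.0, -70.0] [44.0, 9.0, -54.0, 80.0, -43.0, -52.0] [24.0, 15.0, -48.0, 96.0, -34.0, -50.0]
    -28 [-10.0, 42.0, 13.0, -8.0, -84.0, 74.0]
    0 [-2.0, 42.0, 8.0, 1.0, -81.0, 92.0]
    25 [4.0, 39.0, -1.0, 9.0, -74.0, 106.0]
-1 55 [24.0, 20.0, -50.0, 97.0, -27.0, -54.0] [44.0, 8.0, -46.0, 58.0, -40.0, -30.0] [30.0, 15.0, -42.0, 68.0, -32.0, -28.0]
    -28 [-11.0, 48.0, 21.0, -10.0, -97.0, 75.0]
    0 [-2.0, 47.0, 15.0, 1.0, -93.0, 92.0]
    25 [5.0, 43.0, 3.0, 11.0, -84.0, 105.0]
```

```bash
cat >> h.py <<'E'
tip=np.array([.5968,.1236,.163]); G=tip-.051*ZM; OFF=.0187
LENS=np.array([.523,-.189,.09])
def final(psi,tl,s,dz=0,g=.077):
    F=tool(psi,tl+70,s); d=np.array([np.cos(np.radians(psi)),np.sin(np.radians(psi)),0]); return LENS+g*d+OFF*F[:,2]+dz*Z,F
E
python3 - <<'E'
from h import *
from workcell import arm,sense
from scipy.spatial.transform import Slerp
def ik(p,M):
    q=arm.inverse_kinematics(np.asarray(p).tolist(),rpy(M)); return None if q is None else np.round(q,0).tolist()
s=-1
for tl in(55,62,68):
    M=tool(-28.3,tl,s); print(tl)
    print(" pre,app,grip,lift")
    for p in(G-.13*M[:,2],G-.06*M[:,2],G+OFF*M[:,2],G+OFF*M[:,2]+.04*ZM,G+OFF*M[:,2]+.09*ZM): print("  ",ik(p,M))
    psi=0; p1,F=final(psi,tl,s,.12); p0=G+OFF*M[:,2]+.12*ZM
    sl=Slerp([0,1],R.from_matrix([M,F]))
    print(" carry")
    for f in(0,.25,.5,.75,1): print("  ",ik(p0+f*(p1-p0),sl(f).as_matrix()))
    print("  end",ik(final(psi,tl,s)[0],F))
E
```

```text
55
 pre,app,grip,lift
   [47.0, 7.0, -45.0, 55.0, -43.0, -28.0]
   [37.0, 12.0, -49.0, 71.0, -34.0, -38.0]
   [24.0, 20.0, -50.0, 97.0, -27.0, -54.0]
   [27.0, 17.0, -47.0, 83.0, -28.0, -42.0]
   [30.0, 15.0, -42.0, 68.0, -32.0, -27.0]
 carry
   [31.0, 14.0, -38.0, 61.0, -34.0, -20.0]
   [25.0, 15.0, -21.0, 21.0, -45.0, 30.0]
   [13.0, 22.0, -5.0, 4.0, -66.0, 61.0]
   [4.0, 31.0, 10.0, -0.0, -87.0, 79.0]
   [-2.0, 41.0, 22.0, 1.0, -105.0, 92.0]
  end [-2.0, 47.0, 15.0, 1.0, -93.0, 92.0]
62
 pre,app,grip,lift
   [45.0, 7.0, -37.0, 40.0, -45.0, -12.0]
   [39.0, 13.0, -42.0, 50.0, -34.0, -19.0]
   [28.0, 20.0, -46.0, 73.0, -24.0, -34.0]
   [31.0, 18.0, -42.0, 58.0, -28.0, -21.0]
   [32.0, 16.0, -35.0, 47.0, -34.0, -9.0]
 carry
   [32.0, 15.0, -31.0, 42.0, -38.0, -3.0]
   [23.0, 18.0, -13.0, 12.0, -54.0, 39.0]
   [12.0, 25.0, 2.0, 1.0, -75.0, 63.0]
   [4.0, 35.0, 15.0, -1.0, -95.0, 79.0]
   [-2.0, 45.0, 26.0, 2.0, -113.0, 92.0]
  end [-2.0, 51.0, 19.0, 1.0, -101.0, 92.0]
68
 pre,app,grip,lift
   [42.0, 9.0, -29.0, 28.0, -48.0, 1.0]
   [38.0, 14.0, -34.0, 34.0, -38.0, -3.0]
   [33.0, 20.0, -40.0, 47.0, -26.0, -13.0]
   [33.0, 19.0, -34.0, 38.0, -32.0, -3.0]
   [33.0, 17.0, -28.0, 31.0, -39.0, 5.0]
 carry
   [32.0, 16.0, -24.0, 29.0, -43.0, 10.0]
   [21.0, 20.0, -7.0, 6.0, -62.0, 44.0]
   [11.0, 28.0, 7.0, -1.0, -82.0, 65.0]
   [3.0, 38.0, 19.0, -2.0, -102.0, 79.0]
   [-2.0, 48.0, 29.0, 2.0, -119.0, 92.0]
  end [-2.0, 54.0, 23.0, 2.0, -107.0, 92.0]
```

```bash
echo 'TL=60;PSI=20;S=-1;M=tool(-28.3,TL,S)' >> h.py
python3 - <<'E'
from h import *
from workcell import arm,sense,set_gripper,camera
q=list(arm.inverse_kinematics([.12,-.36,.3],rpy(tool(-71.6,90,-1))))
arm.move_j(q); q[0]=25; arm.move_j(q)
arm.move_pose((G-.12*M[:,2]).tolist(),rpy(M))
set_gripper(.06)
st=sense(); print(st["time"],st["ee_pos"],st["wrist_force"],st["width"])
c=camera("wrist"); pickle.dump(c,open("w.pkl","wb")); cv2.imwrite("pics/w1.png",c["image"])
mid=proj(c,[G,tip,tip-.151*ZM]); print(c["eye"],mid)
E
```

```text
5.0583 [0.5285951  0.16032303 0.21897577] [-0.07649949  0.06162066  0.92319323] 0.06023761270899108
[0.51977593 0.16459191 0.39964262] [[323.51295519 233.7658533 ]
 [323.43691157 186.64052022]
 [323.61152123 295.02958708]]
```

View pics/w1.png

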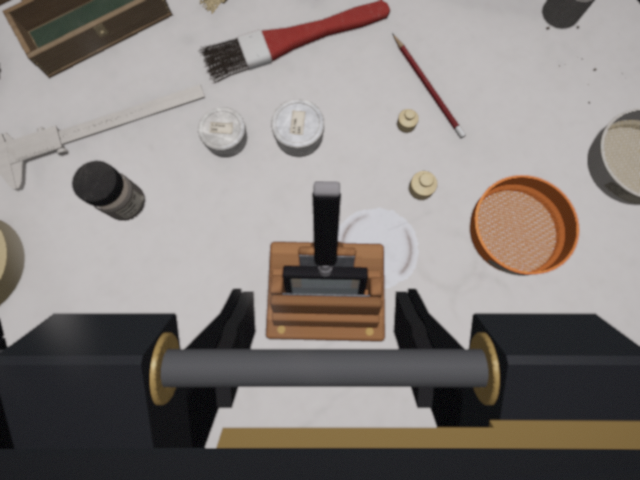

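Run:
```python
from h import *
c=pickle.load(open("w.pkl","rb")); I=c["image"]; g=cv2.cvtColor(I,cv2.COLOR_BGR2GRAY).astype(int)
print(c["camera_matrix"][0])
def edges(row,a,b):
    d=np.diff(g[row,a:b]); return [(a+i,int(d[i])) for i in np.where(abs(d)>18)[0]]
for r in(186,190,205,220,235): print(r,edges(r,295,360))
for r in(300,312,325): print(r,edges(r,225,262),edges(r,390,425))
T=np.array([0.5285951,0.16032303,0.21897577])
for k in(0,.02): print("tool plane",proj(c,[T-k*M[:,2]+x*M[:,1] for x in(-.03,0,.03)]).round(1).tolist())
hsv=cv2.cvtColor(I,cv2.COLOR_BGR2HSV)
m=((hsv[...,0]<18)&(hsv[...,1]>110)&(hsv[...,2]>40)).astype(np.uint8); m[:235]=0;m[345:]=0;m[:,:262]=0;m[:,390:]=0
ct=max(cv2.findContours(cv2.morphologyEx(m,cv2.MORPH_CLOSE,np.ones((9,9))),0,2)[0],key=cv2.contourArea)
q=cv2.approxPolyDP(cv2.convexHull(ct),4,True).reshape(-1,2);P=onz(c,q,.006);print(q.tolist(),P.round(4).tolist())
for i in range(len(P)):
    e=P[(i+1)%len(P)]-P[i]; print(np.linalg.norm(e).round(4),np.degrees(np.arctan2(e[1],e[0])).round(1))
for a,b in(((314,340),188),((316,337),235)):
    print(a,b)
```

```text
[415.32271243   0.         324.13473456]
186 [(np.int64(312), -22), (np.int64(339), 20), (np.int64(340), 19)]
190 [(np.int64(312), -27), (np.int64(339), 22), (np.int64(340), 19)]
205 [(np.int64(310), -19), (np.int64(311), -40), (np.int64(312), -56), (np.int64(313), -45), (np.int64(338), 50), (np.int64(339), 57), (np.int64(340), 36)]
220 [(np.int64(311), -25), (np.int64(312), -55), (np.int64(313), -61), (np.int64(314), -28), (np.int64(336), 19), (np.int64(337), 45), (np.int64(338), 56), (np.int64(339), 39)]
235 [(np.int64(311), -20), (np.int64(312), -44), (np.int64(313), -56), (np.int64(314), -44), (np.int64(335), 20), (np.int64(336), 49), (np.int64(337), 55), (np.int64(338), 37)]
300 [(np.int64(225), -32), (np.int64(226), -49), (np.int64(227), -48), (np.int64(228), -19), (np.int64(252), 39), (np.int64(253), 46), (np.int64(254), 28)] [(np.int64(393), -23), (np.int64(394), -50), (np.int64(395), -60), (np.int64(396), -32), (np.int64(420), 38), (np.int64(421), 51), (np.int64(422), 44), (np.int64(423), 23)]
312 [(np.int64(252), 29), (np.int64(253), 50), (np.int64(254), 43), (np.int64(255), 24)] [(np.int64(393), -38), (np.int64(394), -58), (np.int64(395), -43)]
325 [(np.int64(253), 48), (np.int64(254), 53), (np.int64(255), 36)] [(np.int64(392), -28), (np.int64(393), -54), (np.int64(394), -57), (np.int64(395), -22)]
tool plane [[253.2, 311.9], [323.1, 311.9], [393.0, 311.9]]
tool plane [[244.7, 335.8], [323.0, 335.8], [401.3, 335.9]]
[[381, 246], [381, 339], [267, 335], [273, 243]] [[0.5679, 0.076, 0.006], [0.492, 0.1199, 0.006], [0.545, 0.2109, 0.006], [0.6202, 0.1669, 0.006]]
0.0877 150.0
0.1053 59.8
0.0871 -30.3
0.1048 -119.9
(314, 340) 188
(316, 337) 235
```

The wrist view shows the handle cap at (326,188), its lower end at (325,262), and the fingers symmetric about column 324. The handle sits about 0.6 mm right of the tool plane, and the rest yaw reads about −30°. I'll correct both, approach and close lightly.

```bash
cat >> h.py <<'E'
G=G-.0006*YR
YAW=np.radians(-29.6); XR=np.array([np.cos(YAW),np.sin(YAW),0]); YR=np.array([-np.sin(YAW),np.cos(YAW),0])
ZM=np.sin(L)*XR+np.cos(L)*Z; M=tool(-29.6,TL,S); P0=G+OFF*M[:,2]
E
python3 - <<'E'
from h import *
from workcell import arm,sense,set_gripper,camera
def p(n):
    s=sense(); print(n,round(s["time"],2),np.round(s["wrist_force"],2),np.round(s["ft_torque"],3),round(s["width"],4),s["finger_force"])
arm.servo_line((G-.1*M[:,2]).tolist(),v=.05,ori=rpy(M)); p("pre")
arm.servo_line(P0.tolist(),v=.06); p("in")
set_gripper(.03,3); p("30mm")
c=camera("wrist"); cv2.imwrite("pics/w2.png",c["image"])
set_gripper(.0,3); p("closed")
E
```

```text
pre 5.66 [-0.23 -0.07 -0.07] [0.479 1.033 0.03 ] 0.0603 0.0
in 7.78 [-0.15  0.54 -0.03] [ 0.545  1.016 -0.024] 0.0601 0.0
30mm 8.59 [ 0.47  0.48 -0.44] [0.484 1.014 0.052] 0.03 0.0
closed 9.03 [-0.37 -0.33 -0.28] [ 0.479  1.068 -0.022] 0.0181 2.9999545113241766
```

View pics/w2.png

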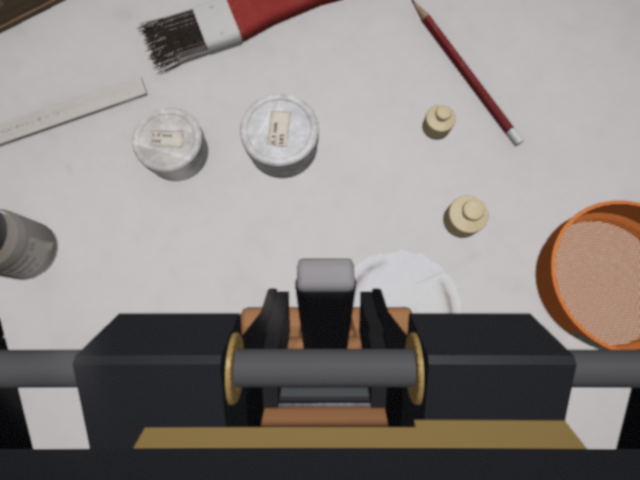

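With the fingers at 30 mm, the handle (cap at (326,275)) sits centred between them. Closed width is 18.1 mm with negligible side force. Now I firm the grip and draw along the slope in small steps, watching the force.

Run:
```python
from h import *
from workcell import arm,sense,set_gripper,camera
def p(n):
    s=sense(); f=np.array(s["wrist_force"]); print(n,round(s["time"],2),np.round(f,2),np.round(s["ft_torque"],3),round(s["width"],4),round(s["finger_force"],1)); return f
set_gripper(0,15);p("15"); f=p("")
set_gripper(0,35); p("35")
for d in(.005,.012,.025,.045,.068,.1):
    arm.servo_line((P0+d*ZM).tolist(),v=.04)
    f=p(d)
    if np.linalg.norm(f)>6: print("STOP");break
c=camera("scene"); cv2.imwrite("pics/s2.png",c["image"])
```

```text
15 9.25 [-0.28 -0.29  0.26] [ 0.47   1.085 -0.044] 0.0179 15.0
 9.25 [-0.28 -0.29  0.26] [ 0.47   1.085 -0.044] 0.0179 15.0
35 9.47 [ 0.78  0.13 -0.03] [ 0.353  1.097 -0.087] 0.0178 35.0
0.005 9.74 [-0.39 -0.08 -0.99] [ 0.531  1.119 -0.046] 0.0174 35.0
0.012 10.07 [-0.91 -0.37 -0.59] [0.51  1.153 0.015] 0.0177 35.0
0.025 10.54 [-0.12 -0.04 -1.5 ] [ 0.496  1.187 -0.009] 0.0172 35.0
0.045 11.19 [ 0.44  0.19 -0.69] [ 0.557  1.161 -0.022] 0.0173 35.0
0.068 11.92 [ 0.31  0.25 -1.43] [ 0.519  1.177 -0.013] 0.0172 35.0
0.1 12.87 [-0.04 -0.03 -0.78] [0.509 1.163 0.033] 0.0173 35.0
```

View pics/s2.png

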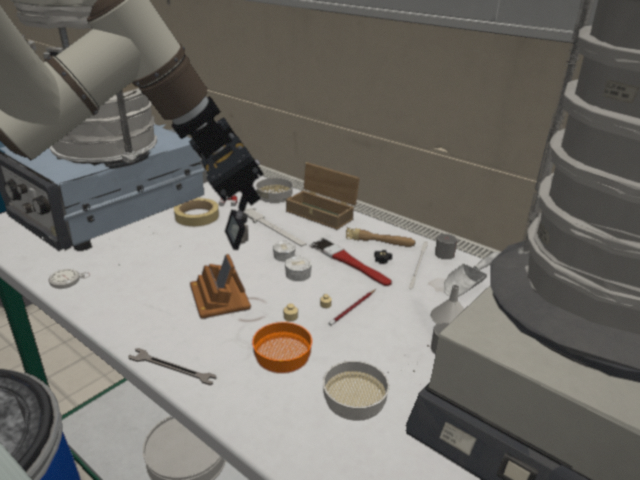

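The magnifier is clear of the rest at scene (237,228), and the rest and the other things are unmoved. Now the carry and levelling, ending 14 cm above the hold height.

Run:
```python
from h import *
from workcell import arm,sense,set_gripper,camera
p1,F=final(PSI,TL,S,.14)
arm.servo_line(p1.tolist(),v=.1,ori=rpy(F))
arm.servo_line(final(PSI,TL,S,.03)[0].tolist(),v=.08)
s=sense(); print(s["time"],s["ee_pos"],s["wrist_force"],s["width"])
t,w=camera("scene"),camera("top"); pickle.dump((t,w),open("c3.pkl","wb"))
cv2.imwrite("pics/s3.png",np.hstack([cv2.resize(t["image"][300:420,280:430],None,fx=2.66,fy=2.66,interpolation=2),cv2.resize(w["image"][255:375,370:520],None,fx=2.66,fy=2.66,interpolation=2)]))
for n,c in(("scene",t),("top",w)): print(n,proj(c,[LENS+[0,0,.03],[.523,-.189,.03]]).round(1).tolist())
```

```text
17.8417 [ 0.58438708 -0.16680982  0.10626402] [ 0.29694855  0.31606591 -0.94768911] 0.017621636186879116
scene [[357.8, 332.3], [354.3, 381.6]]
top [[434.5, 316.0], [427.2, 319.7]]
```

View pics/s3.png

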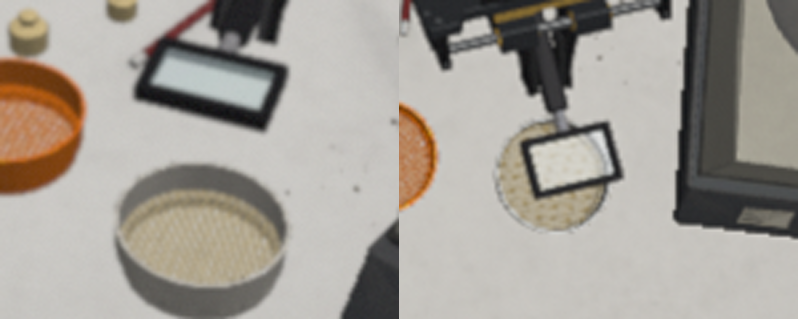

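The lens frame is at scene crop centre ≈(212,83) and top crop centre ≈(572,160), about as predicted. I'll triangulate the frame centre, its corners and the sieve rim.

Run:
```python
from h import *
t,w=pickle.load(open("c3.pkl","rb")); k=2.66
S=lambda x,y:(280+x/k,300+y/k); T=lambda x,y:(370+(x-399)/k,255+y/k)
sc=[(163,38),(288,66),(269,128),(136,96)]; tp=[(521,143),(608,123),(622,179),(537,197)]
# match corners: predicted order by projecting the nominal frame
d=np.array([np.cos(np.radians(20)),np.sin(np.radians(20)),0]);l=np.array([-d[1],d[0],0])
nom=[LENS+[0,0,.03]+a*.023*d+b*.035*l for a,b in((1,1),(1,-1),(-1,-1),(-1,1))]
print(((proj(t,nom)-[280,300])*k).round().tolist()); print(((proj(w,nom)-[370,255])*k+[399,0]).round().tolist())
Ps=[]
for a,b in zip(sc,tp):
    p,r=tri(t,S(*a),w,T(*b)); Ps.append(p); print(p.round(4),round(r[0],4))
Ps=np.array(Ps); c=Ps.mean(0); print("centre",c.round(4)); n=np.linalg.svd(Ps-c)[2][2]; print("tilt deg",np.degrees(np.arccos(abs(n[2]))))
u=(Ps[0]+Ps[1]-Ps[2]-Ps[3])/2;v=(Ps[0]+Ps[3]-Ps[1]-Ps[2])/2; print(np.linalg.norm(u),np.linalg.norm(v),u,v)
# sieve rim by grey/pale contour in the first pictures
D=pickle.load(open("cams.pkl","rb"))
I=D["top"]["image"]; g=cv2.medianBlur(cv2.cvtColor(I,cv2.COLOR_BGR2GRAY),3)
hsv=cv2.cvtColor(I,cv2.COLOR_BGR2HSV); m=(((g<165)|(hsv[...,1]>40)).astype(np.uint8)); m[:290]=0;m[352:]=0;m[:,:395]=0;m[:,460:]=0
ct=max(cv2.findContours(cv2.morphologyEx(m,cv2.MORPH_CLOSE,np.ones((5,5))),0,2)[0],key=cv2.contourArea)
e=cv2.fitEllipse(cv2.convexHull(ct)); print(e, onz(D["top"],e[0],.03))
I=D["scene"]["image"]; ul,ur=(306+74/4,350+(452-300)/4),(306+326/4,350+(452-300)/4)
print("scene rim mid",onz(D["scene"],[(355.7,350+137/4)],.03), tri(D["top"],e[0],D["scene"],(355.7,381.8)))
```

```text
[[156.0, 45.0], [285.0, 76.0], [262.0, 131.0], [127.0, 96.0]]
[[518.0, 143.0], [607.0, 123.0], [623.0, 182.0], [534.0, 203.0]]
[ 0.5334 -0.1505  0.125 ] 0.0012
[ 0.5561 -0.2144  0.1267] 0.0009
[ 0.5163 -0.23    0.1196] 0.0016
[ 0.4939 -0.166   0.1186] 0.0
centre [ 0.5249 -0.1902  0.1225]
tilt deg 9.087575962679187
0.043122541966211465 0.06779286323875783 [0.03965793 0.01554211 0.00672643] [-0.0225322   0.06392495 -0.00133162]
((427.2188415527344, 320.4122009277344), (43.02394104003906, 44.17919158935547), 89.5919418334961) [[ 0.52146019 -0.18910607  0.03      ]]
scene rim mid [[ 0.52009296 -0.19366854  0.03      ]] (array([ 0.52242717, -0.19010285,  0.03046011]), [np.float64(0.0014486521936085146), np.float64(0.0014486521936085946)])
```

Lens centre is (0.525,−0.190) against the sieve at (0.522,−0.190). The tilt estimate is 9°, though the far-edge picks include the underside. I'll lower to the hold height, shift −2 mm in x, and make one enlarged check of levelness.

Run:
```python
from h import *
from workcell import arm,sense,camera
p=final(PSI,TL,S)[0]+[-.002,0,.002]
arm.servo_line(p.tolist(),v=.04); arm.hold(.3)
s=sense(); print(s["time"],s["ee_pos"],s["wrist_force"],s["width"],s["finger_force"])
t,w=camera("scene"),camera("top"); pickle.dump((t,w),open("c4.pkl","wb"))
u=proj(t,[p])[0]; print(u)
a=cv2.resize(t["image"][312:372,328:395],(402*2//2*1,360),interpolation=cv2.INTER_CUBIC)
b=cv2.resize(w["image"][295:355,400:466],(396,360),interpolation=cv2.INTER_CUBIC)
cv2.imwrite("pics/s4.png",np.hstack([a,b])[:, :800])
```

```text
19.0917 [ 0.58217546 -0.1667763   0.0779045 ] [ 0.12181426 -0.36790208 -0.67744668] 0.017680889925068395 34.99981105327606
[367.98639784 329.64933923]
```

View pics/s4.png

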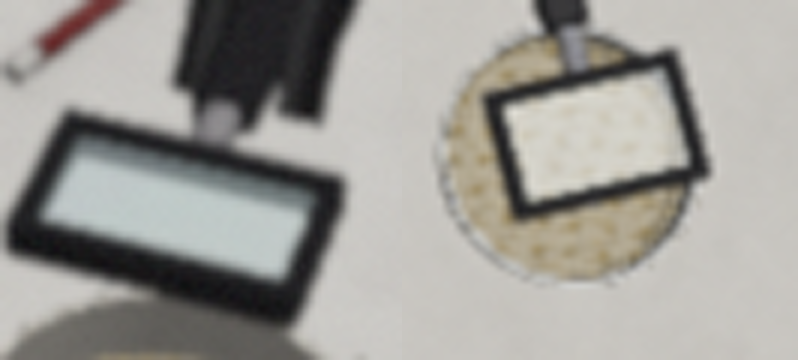

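Run:
```python
from h import *
t,w=pickle.load(open("c4.pkl","rb"))
Sx=lambda a:(328+a[0]/6,312+a[1]/6); T=lambda a:(400+(a[0]-402)/6,295+a[1]/6)
for name,sc,tp in(("outer",[(70,110),(343,182),(293,300),(10,228)],[(486,96),(675,50),(708,172),(517,216)]),("opening",[(77,137),(318,200),(287,280),(40,222)],[(505,112),(662,74),(690,160),(530,203)])):
    P=np.array([tri(t,Sx(a),w,T(b))[0] for a,b in zip(sc,tp)]); c=P.mean(0)
    u=(P[0]+P[1]-P[2]-P[3])/2; v=(P[0]+P[3]-P[1]-P[2])/2
    print(name,"centre",c.round(4),"len",np.linalg.norm(u).round(4),np.linalg.norm(v).round(4),"droop",np.degrees(np.arcsin(u[2]/np.linalg.norm(u))).round(1),"roll",np.degrees(np.arcsin(v[2]/np.linalg.norm(v))).round(1))
```

```text
outer centre [ 0.5231 -0.1894  0.0963] len 0.0426 0.0672 droop 2.1 roll -0.1
opening centre [ 0.5222 -0.1901  0.0955] len 0.0313 0.0575 droop -0.8 roll 0.8
```

The lens is level within about 2°. It is centred at (0.5225,−0.190), less than 1 mm from the sieve's centre, with its top face at 0.096, so the lens centre is about 60 mm above the rim. Handing in.

```bash
python3 -c "
from workcell import arm
arm.hold(.5); print(arm.job_done())"
```

```text
the job is handed in; nothing more can be done
None
```

The job is handed in, with the magnifier held level by its handle about 6 cm above the middle of the sieve's rim; the verdict was not reported back.

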